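# Seal an identity card through the press guard

### The job

With the fingertips, push the blue card sled along its channel until it is fully home against the stops of the seal press. Then reach down through the window of the yellow guard, press the red lever all the way down on the card, hold it down for a full second, let it spring back up and withdraw. Do not touch the guard, do not work the lever before the sled is home, do not pick up the sled, and leave the other things on the desk where they are.

Things in the scene. Friction and masses are not known exactly. Their poses are not given: they have to be found in the camera images.
- press: grey seal press fixed to the desk, base plate 300 x 170 x 20 mm, x -165 to +135 mm. Origin: on the desk; its x axis points the way the sled is pushed (roughly away from the robot), y left, z up. Two aluminium rails along x, 70 mm apart inside, top 32 mm above the desk, x -165 to +65 mm. Black rubber stops at x +70 mm stop the sled's front edge
- guard: yellow guard fixed on the press; same origin and axes. Outside x -35 to +125 mm, y -75 to +75 mm, flat top 90 to 98 mm above the desk, corner posts, clear panels on four sides (the front one ends 50 mm above the desk; the sled's plate passes beneath). The only way in from above is its window. It must not be touched
- window_center (a point): centre of the rectangular window in the guard's top, level with its upper face (98 mm above the desk), at press x +30 mm, y 0. The opening is 76 mm along the press's x and 84 mm along its y; go in with the gripper closed. The lever's pad lies 23 mm below it
- lever (a joint): angle of the lever (rad): 0 = up, at rest; 0.26 = fully down at its stop; over 0.215 counts as pressed fully down. Hinge along the press's y, 75 mm beyond the pad (at press x +105 mm, 69 mm above the desk). A spring brings it back; about 3 N on the pad starts it and 9 N holds it fully down
- lever_pad (a point): centre of the upper face of the lever's red pad, 36 x 44 mm, straight under the middle of the window, facing up; 75 mm above the desk when up, 19 mm lower when fully down
- sled: loose blue sled, 0.15 to 0.4 kg, plate 130 x 66 x 10 mm in the channel with 2 mm play each side, white card fixed on top. Origin: centre of its underside, 20 mm above the desk; x along the press's x. Friction under 5 N. At its rear (-x) stands a tab 12 mm thick, 40 mm wide, 46 mm tall from the underside. Starts 50 to 90 mm short of home; home = origin at press x +5 mm (within 4 mm counts)
- sled_tab (a point): middle of the upper edge of the tab's rear face, the face to push (66 mm above the desk; 65 mm behind the sled's origin); when home it lies at press x -60 mm, 25 mm in front of the guard
- stamp: bystander: rubber stamp with a turned dark wooden handle, 42 mm across, 80 mm tall, standing left of the press's channel. Origin: centre of the underside. To be left alone
- stapler: bystander: green and black stapler, 140 x 34 x 52 mm, right of the press. Origin: centre of the underside. To be left alone
- pen_cup: bystander: dark steel pen cup, 76 mm across, 95 mm tall, with fixed pens up to 120 mm, left of the guard. Origin: centre of the underside. To be left alone
- phone: bystander: white phone with a black screen lying flat, 150 x 74 x 9 mm, on the right of the desk. Origin: centre of the underside. To be left alone
- card_box: bystander: cardboard box with a white lid, 100 x 66 x 48 mm, on the right of the desk. Origin: centre of the underside. To be left alone
- mouse: bystander: black computer mouse, about 77 x 60 x 34 mm, on the left of the desk. Origin: centre of the underside. To be left alone
There are look-alikes about, which are no part of the job. Of the things that look like the sled, the smallest one is meant.

How it is judged:
On the way, in this order (a step that is already met when the one before it is completed fails the run):
1. the sled is fully home against the stops, with the lever still up (x of sled in the frame of press above 0.001 m and z of sled in the frame of press below 0.025 m and value of joint lever below 0.05 rad), for 0.2 s.
2. the fingers hold the lever fully down while the sled is home (x of sled in the frame of press above 0.001 m and z of sled in the frame of press below 0.025 m and value of joint lever above 0.215 rad and contact force between the fingers and lever above 1 N), for 0.8 s.
At the end, for the whole second after the job is handed in: the sled lies at rest in its channel, within 4 mm of fully home, and the lever is back up (below 0.03 rad) (x of sled in the frame of press above 0.001 m and z of sled in the frame of press below 0.025 m and value of joint lever below 0.03 rad and linear speed of sled below 0.01 m/s); the robot touches nothing.
It fails at once if the robot touches the guard (contact force between any of the fingers, the arm and guard above 0.5 N).
It fails at once if the lever is worked (over 0.1 rad) while the sled is not home (value of joint lever above 0.1 rad and not (x of sled in the frame of press above 0.001 m)).
It fails at once if the sled is lifted more than 10 mm or tipped (z of sled in the frame of press above 0.03 m or angle between sled's own z axis and vertical above 0.2 rad).
It fails at once if a bystander is moved more than 20 mm or tipped over (distance of any of stamp, stapler, pen_cup, phone, card_box, mouse from where it was at the start of the episode above 0.02 m or angle between any of stamp, stapler, pen_cup, phone, card_box, mouse's own z axis and vertical above 0.4 rad).
It also fails if it takes over 51 s, if anything falls off the work surface, if the arm or the gripper's body presses on something with over 40 N, if the wrist force passes 120 N, or if a joint passes its speed limit or range.

### The arm

A 7-joint arm with a two-finger parallel gripper is mounted at the origin on the work surface. World frame = base frame: x ahead of the robot, y to its left, z up, the work surface at z = 0. Lengths are in m, angles in rad, forces in N, time in s.
With the tool pointing down it reaches from about 0.425 to 0.925 m from the base axis. Payload 6.8 kg.
Tool frame: the origin (TCP) lies at the very end of the fingers, on their centre line; the grasp point (between the pads) lies 19 mm behind it (hold_point_z is the distance from the TCP to the grasp point, in m); z points along the fingers, y is the direction in which the jaws open and shut (so a half turn about z gives the same grasp; the last joint's range is limited). The gripper opens to 85 mm and grips with 20 to 120 N. Pads are 22 mm wide; open, the fingers measure 114 mm over their backs; the gripper's body (76 mm by 85 mm) begins 54 mm behind the grasp point. The pads swing forward as they close: fully open they stand 13 mm farther back than shut.
Start: joints at [-1.229, 0.477, 0.022, 1.555, -0.011, 1.109, -0.083], TCP at [0.293, 0.608, 0.231] pointing down, gripper open.
Joint ranges: [-2.96, 2.96], [-0.34, 2.1], [-1.41, 1.46], [0.24, 2.44], [-1.37, 4.51], [0.17, 1.92], [-2.96, 2.96]. Speed limits (rad/s): [2.39, 2.39, 3.14, 3.14, 3.14, 3.14, 3.14].

### API

Orientations are given as a unit quaternion [w, x, y, z].
In Python, from station import get_obs, read_camera, calibration, hand_in, regions_of, hold_point_z gives the robot as it stands.
- The arm moves only by the tool send_rows, never from a script. Its argument "motion" is text: rows parted by semicolons, each of 7 numbers parted by spaces: the shift along the world's x, y, z in cm, then the turn, a rotation vector about the world's x, y, z in degrees, then the closure, from 0 (fully open) to 1 (shut). In form: dx dy dz rx ry rz fingers; .... A call has 1 to 20 rows; each row shifts and turns the pose as measured when the row begins; what a row does not reach is not made up. A row lasts 1/12 s, in which the tool goes at most 41.7 mm and 7.16 degrees, less where a joint would pass 70% of its speed; a pose out of reach is approached as far as the arm can. A call is refused whole if a number of a shift passes 4.17 or a number of a turn 7.16, either way. A call with a gripper value outside its range is refused whole. The fingers move at their own pace and stop on an object; "newtons" is the grip in N (left out, the last holds). Time passes only in rows, so rows that do not move let the fingers close. It gives the time, the measured TCP pose, the force and the opening at its end, in the units of the state.
- get_obs(): the state, without advancing time (a new reading comes with each control period).
- read_camera(name): name is "side" or "top"; returns the picture (384x512x3 uint8, red, green, blue); there is no depth.
- calibration(name): a dict with "mtx" (3x3 intrinsics, pixels), "k1" (the pictures are not rectified: a ray, as slopes to the right and down, at radius r is drawn at 1 + k1 r^2 times it, then the intrinsics apply), "R" (3x3) and "t" (3): a world point X has camera coordinates R X + t. Camera axes: x right, y down, z forward; pixel columns grow to the right and rows downward; lengths in m; the calibration is good to about 2 mm. A picture is of the moment at which its call begins. calibration takes no time and is no camera call.
- hand_in(): hands the job in, once; it reports no verdict.
Trained networks look in the newest picture that a camera, given by its name, has taken for a name from the list of things; names that differ only in an ending like _2 or _b are one class to them, and where a whole thing is asked for, a point or a joint stands for the part that bears it (a point fixed in the world has none). Each returns a list of dicts, best first, with "conf" (0 to 1); they miss things now and then, are a little off and sometimes report something else, mostly with a low value. They report only what shows in the picture. A call takes as long as a camera call. They do not tell look-alikes from the thing itself.
- regions_of(thing, camera): "region" (384x512 bool, what is visible of it) and "point" ([column, row] in pixels, amid what is visible of it).
The state is a dict: "t": time; "q": joint angles; "joint_vel": joint speeds; "joint_torque": joint torques, N m; "eef_pos": TCP position; "tool_rot": TCP orientation; "contact_force": force on the tool from outside, world axes, zero at the start; "torque": the same for the moment, N m; "gripper_width": opening from 0.0 (shut) to 1.0 (fully open).
Only numpy, scipy, OpenCV 4.12 (cv2) and the standard library are available. Lean on these libraries where they do the work, as an engineer would, in place of code of your own. Each camera call takes 0.05 s, during which the arm holds its last target.

## Working session

There is one attempt and no reset: what is moved stays moved. The work goes in short steps, Python scripts to look and compute and a tool call to move; the robot and the scene stay as the last step left them, time stands still between calls to the robot, and variables do not carry over. Pictures are saved under pics/ and viewed, and the job is handed in when it is done.

Besides the shell and the picture viewer there is one more tool, called in YAML: its name, and indented under it one key for each argument. send_rows: Moves the arm, as the interface text tells. Its arguments: {"type":"object","properties":{"motion":{"type":"string"},"newtons":{"type":"number"}},"required":["motion"]}

```bash
mkdir -p pics; python3 - <<'E'
from station import *
import cv2
o=get_obs();print({k:(o[k]) for k in('t','q','eef_pos','tool_rot','contact_force','gripper_width')})
print(hold_point_z)
for n in('side','top'):
    im=read_camera(n);cv2.imwrite(f'pics/{n}0.png',im[:,:,::-1]);c=calibration(n);print(n,c)
E
```

```text
{'t': 0.0, 'q': array([-1.22911103,  0.47779585,  0.02233234,  1.5564528 , -0.01151281,
        1.10931491, -0.08311632]), 'eef_pos': array([0.2932173 , 0.60732245, 0.23032786]), 'tool_rot': array([-1.45403778e-04,  2.22998639e-01,  9.74818320e-01, -9.09960220e-04]), 'contact_force': array([0.20335845, 0.02527937, 0.04509913]), 'gripper_width': 0.9978782274198874}
0.0187
side {'mtx': array([[436.99721371,   0.        , 251.33594962],
       [  0.        , 436.99721371, 188.47394256],
       [  0.        ,   0.        ,   1.        ]]), 'k1': -0.024024521509921928, 'R': array([[ 0.78930501, -0.61399808, -0.00198786],
       [-0.41095741, -0.52588178, -0.74468943],
       [ 0.45619251,  0.58860403, -0.66740819]]), 't': array([-0.4349606 ,  0.27723617,  1.14417613])}
top {'mtx': array([[468.32524795,   0.        , 249.8850692 ],
       [  0.        , 468.32524795, 197.14990222],
       [  0.        ,   0.        ,   1.        ]]), 'k1': -0.13157917439583855, 'R': array([[ 0.01718319, -0.99981936,  0.00812346],
       [-0.99832706, -0.01760502, -0.05507403],
       [ 0.0552071 , -0.00716352, -0.99844923]]), 't': array([-0.02081486,  0.55547377,  1.51236883])}
```

View pics/side0.png

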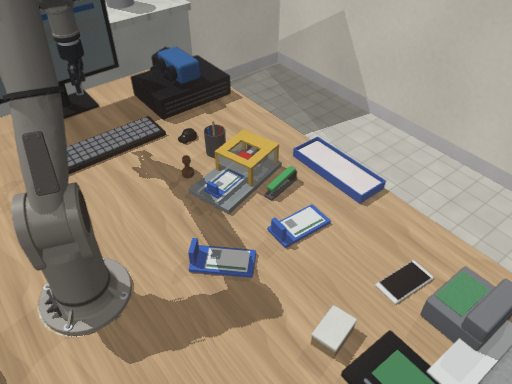

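View pics/top0.png

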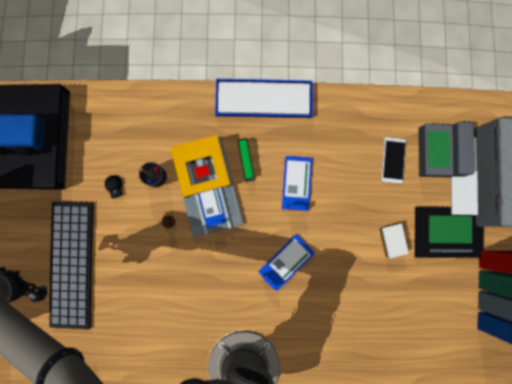

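Three sled-like things show in the top view: (211,208) in the press channel, (297,183) and (287,261) loose on the desk. The one in the channel looks smallest and fits the description; I'll confirm that in an enlarged crop.

```bash
python3 - <<'E'
from station import *
import cv2
im=read_camera('top');c=im[125:300,150:330,::-1];cv2.imwrite('pics/topc.png',cv2.resize(c,None,fx=3.4,fy=3.4,interpolation=cv2.INTER_CUBIC)[:600])
cv2.imwrite('pics/topd.png',cv2.resize(im[130:240,160:260,::-1],None,fx=5.4,fy=5.4,interpolation=cv2.INTER_CUBIC))
im=read_camera('side');cv2.imwrite('pics/sidec.png',cv2.resize(im[120:220,180:300,::-1],None,fx=6,fy=6,interpolation=cv2.INTER_CUBIC))
for cam in('top','side'):
  for n in('sled','sled_tab','lever_pad','guard','press','stamp','stapler','pen_cup'):
    for r in regions_of(n,cam):
        m=r['region'];ys,xs=m.nonzero()
        print(cam,n,round(r['conf'],2),r['point'],m.sum(),xs.min(),xs.max(),ys.min(),ys.max())
E
```

```text
top sled 0.95 [216.2, 209.3] 690 199 225 190 225
top sled 0.91 [296.7, 181.5] 1482 281 311 156 210
top sled 0.58 [285.3, 259.6] 1453 260 313 236 288
top sled_tab 0.94 [213.1, 208.3] 702 198 225 190 225
top sled_tab 0.78 [292.6, 186.1] 1469 281 311 156 211
top sled_tab 0.59 [112.6, 185.5] 321 104 122 175 197
top lever_pad 0.7 [201.3, 172.1] 214 195 209 159 178
top guard 0.76 [201.7, 156.9] 1661 172 228 136 197
top press 0.82 [201.8, 177.7] 4233 170 242 135 237
top stamp 0.23 [199.1, 169.9] 137 195 207 161 176
top stapler 0.67 [243.9, 162.5] 462 237 254 139 181
top stapler 0.55 [393.9, 240.3] 742 379 408 224 257
top pen_cup 0.79 [152.0, 173.6] 569 138 166 162 187
side sled 0.77 [221.0, 261.1] 1924 188 256 237 277
side sled 0.74 [299.3, 226.7] 1464 267 329 204 246
side sled_tab 0.95 [297.2, 224.6] 1466 267 330 204 247
side sled_tab 0.91 [222.3, 185.7] 553 206 242 170 197
side sled_tab 0.63 [223.9, 259.2] 1885 189 256 238 277
side lever_pad 0.56 [248.8, 153.1] 113 238 256 147 158
side guard 0.7 [248.9, 157.0] 2086 215 278 129 185
side press 0.66 [243.2, 167.2] 3607 189 281 130 212
side stamp 0.71 [184.0, 169.2] 181 182 193 155 176
side stapler 0.57 [281.6, 183.8] 552 264 296 166 199
side pen_cup 0.86 [211.3, 137.2] 533 204 225 122 157
```

View pics/topc.png

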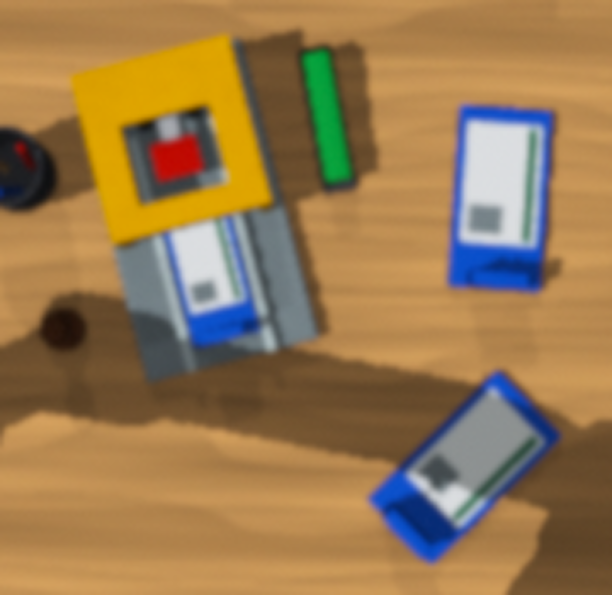

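View pics/topd.png

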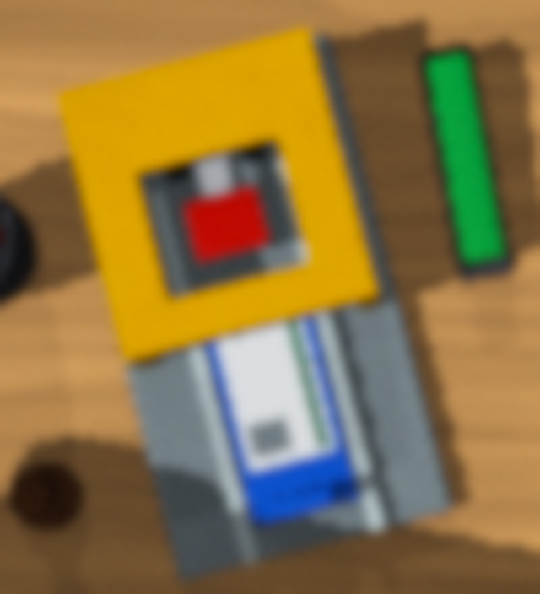

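View pics/sidec.png

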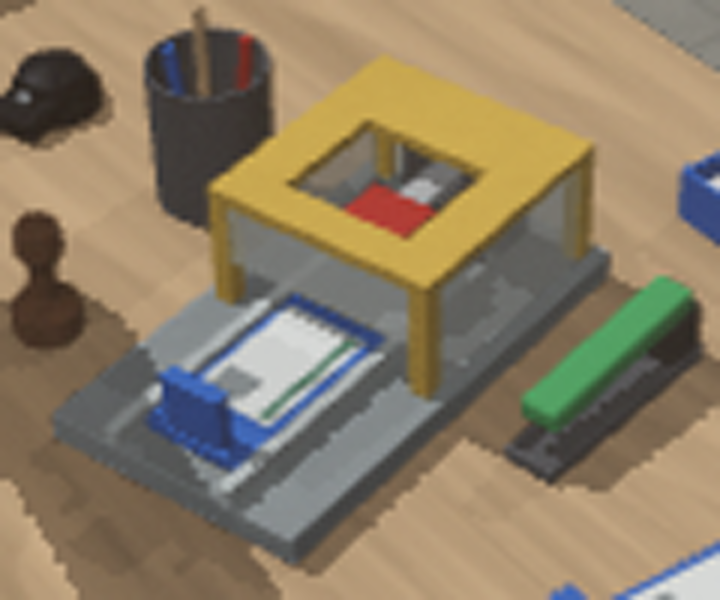

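```bash
cat > h.py <<'E'
import numpy as np,cv2
from station import calibration
C={n:calibration(n) for n in('top','side')}
def proj(n,P):
    c=C[n];X=np.atleast_2d(P)@c['R'].T+c['t'];s=X[:,:2]/X[:,2:];r2=(s**2).sum(1,keepdims=True)
    s=s*(1+c['k1']*r2);return s*c['mtx'][0,0]+c['mtx'][:2,2]
def press(p,P):
    x,y,a=p[:3];P=np.atleast_2d(P).astype(float);R=np.array([[np.cos(a),-np.sin(a)],[np.sin(a),np.cos(a)]])
    return np.c_[P[:,:2]@R.T+[x,y],P[:,2]]
E
python3 - <<'E'
from h import *
from scipy.optimize import least_squares
P={'gnl':(-35,75,98),'gfl':(125,75,98),'gfr':(125,-75,98),'gnr':(-35,-75,98),'wnl':(-8,42,98),'wfl':(68,42,98),'wfr':(68,-42,98),'wnr':(-8,-42,98),'bnl':(-165,85,20),'bnr':(-165,-85,20)}
top=dict(gnl=(130,360),gfl=(60,95),gfr=(308,28),gnr=(380,297),wnl=(170,298),wfl=(140,172),wfr=(278,143),wnr=(308,265),bnl=(182,578),bnr=(450,505))
side=dict(gnl=(212,187),gfl=(385,57),gfr=(594,147),gnr=(430,290),bnl=(55,415),bnr=(293,545),wnl=(288,184),wfl=(370,122),wfr=(487,172),wnr=(407,238))
T=[(n,np.array(P[k])/1000,(np.array(v)+.5)/s-.5+o) for n,d,s,o in(('top',top,5.4,(160,130)),('side',side,6,(180,120))) for k,v in d.items()]
def f(p,which=('top','side')): return np.concatenate([proj(n,press(p,X))[0]-u for n,X,u in T if n in which])
for w in(('top',),('side',),('top','side')):
    s=least_squares(f,[.7,.1,.2],args=(w,),loss='soft_l1');print(w,s.x,np.degrees(s.x[2]),np.abs(s.fun).max(),np.sqrt((s.fun**2).mean()))
    if len(w)==2: p=s.x;print(s.fun.reshape(-1,2).round(1))
np.save('p.npy',p)
# sled tab rear upper edge: side crop pts (165,370),(228,412), top crop tab rear edge approx (258,522)-(355,493)
for n,pts,s,o in(('side',[(163,371),(228,412)],6,(180,120)),('top',[(258,520),(352,490)],5.4,(160,130))):
  for q in pts:
    u=(np.array(q)+.5)/s-.5+o
    r=least_squares(lambda v:(proj(n,press(p,[v[0],v[1],.066]))[0]-u),[-.12,0]);print(n,'tab at press xy',r.x)
print('window',press(p,[.03,0,.098]),'tab dir',np.cos(p[2]),np.sin(p[2]))
E
```

```text
('top',) [0.60383399 0.13376219 0.27336701] 15.66277589645227 1.2419536478194573 0.5353583960517568
('side',) [0.60298125 0.13274241 0.27639245] 15.836121037081078 0.8829123919145729 0.3704140218736754
('top', 'side') [0.60356986 0.13347374 0.27479937] 15.744843966989077 1.1667725043101314 0.47380932329929243
[[-0.7  0.2]
 [-0.2 -0.3]
 [ 0.4 -0.1]
 [-0.  -0.4]
 [ 0.1  0.6]
 [-0.4  0.3]
 [ 0.2 -1.2]
 [ 0.8 -0.2]
 [-0.1  0.7]
 [ 0.9  0.9]
 [-0.4  0. ]
 [-0.1 -0.4]
 [ 0.5 -0.5]
 [-0.3 -0.2]
 [-0.9 -0.5]
 [ 0.2 -0.4]
 [-0.2  0.1]
 [ 0.1 -0.4]
 [ 0.6 -0. ]
 [ 0.3  0.4]]
side tab at press xy [-0.14104256  0.02036701]
side tab at press xy [-0.14574526 -0.02789004]
top tab at press xy [-0.14140257  0.02731972]
top tab at press xy [-0.13840874 -0.03009687]
window [[0.63244425 0.14161435 0.098     ]] tab dir 0.9624796594154281 0.2713538376577003
```

The top view shows the sled in the press channel at (211,208). It is about half the area of the two loose look-alikes at (297,183) and (287,261), so it's the smallest and the one meant. The press pose fits both cameras: (0.604, 0.133), yaw 15.7°. The tab's rear face is at press x ≈ -141 mm, so there are 81 mm to push. Next I move behind it with the gripper closed.

send_rows:
  motion: "1 -3.7 0 0 0 3 1;1 -3.7 0 0 0 3 1;1 -3.7 0 0 0 3 1;1 -3.7 0 0 0 3 1;1 -3.7 0 0 0 3 1;1 -3.7 0 0 0 3 1;1 -3.7 0 0 0 3 1;1 -3.7 0 0 0 3 1;1 -3.7 0 0 0 3 1;1 -3.7 0 0 0 3 1;1 -3.7 0 0 0 3 1;1 -3.7 0 0 0 3 1;1 -3.7 0 0 0 3 1;1 -3.7 0 0 0 3 1;0 0 0 0 0 0 1"
  newtons: 40

```text
t: 2.25
eef_pos: [0.4306, 0.0687, 0.233]
tool_rot: [0.001, -0.163, 0.987, 0.003]
contact_force: [-0.2, -0.2, 0.2]
gripper_width: 0.0
```

```bash
cat >> h.py <<'E'
def where():
    from station import get_obs
    p=np.load('p.npy');o=get_obs();e=o['eef_pos'];a=p[2];c,s=np.cos(a),np.sin(a);d=e[:2]-p[:2]
    w,x,y,z=o['tool_rot'];from scipy.spatial.transform import Rotation as Ro
    M=Ro.from_quat([x,y,z,w]).as_matrix()
    print('t',o['t'],'press xy mm',np.round([1000*(c*d[0]+s*d[1]),1000*(-s*d[0]+c*d[1])],1),'world',e.round(4),'jaw yaw-press',np.degrees(np.arctan2(M[1,1],M[0,1])-a).round(2),'zaxis',M[:,2].round(4),'F',o['contact_force'].round(2),'g',round(o['gripper_width'],2))
E
python3 -c "from h import *;where()"
```

```text
t 2.25 press xy mm [-184.   -15.4] world [0.4306 0.0687 0.233 ] jaw yaw-press 93.03 zaxis [ 0.0012  0.0067 -1.    ] F [-0.19 -0.15  0.2 ] g 0.0
```

send_rows:
  motion: "0.4 1.7 0 0 0 -3 1;0 0 -3.5 0 0 0 1;0 0 -3.5 0 0 0 1;0 0 -3.5 0 0 0 1;0 0 -3.5 0 0 0 1;0 0 -2 0 0 0 1;0 0 0 0 0 0 1"

```text
t: 2.83
eef_pos: [0.4401, 0.0844, 0.0724]
tool_rot: [0.009, -0.13, 0.991, 0.005]
contact_force: [-0.6, 0.3, 0.5]
gripper_width: -0.002
```

```bash
python3 - <<'E'
from h import *;where()
from station import *
im=read_camera('side');cv2.imwrite('pics/side1.png',cv2.resize(im[80:230,160:310,::-1],None,fx=4,fy=4,interpolation=cv2.INTER_CUBIC))
E
```

```text
t 2.8333 press xy mm [-170.7   -2.9] world [0.4401 0.0844 0.0724] jaw yaw-press 89.17 zaxis [ 0.0174  0.0128 -0.9998] F [-0.61  0.34  0.54] g -0.0
```

View pics/side1.png

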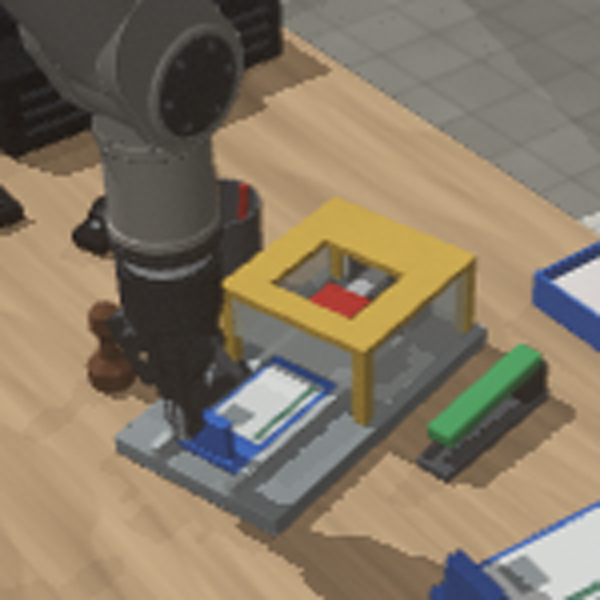

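```bash
python3 - <<'E'
from h import *
from scipy.optimize import least_squares
p=np.load('p.npy')
f=lambda n,P:((proj(n,P)[0]-(160,80))*4+1.5).round()
print('tcp',f('side',[.4401,.0844,.0724]))
for x in(-.141,):
  for y in(.02,-.02):
    for z in(.066,.03): print(y,z,f('side',press(p,[x,y,z])))
s=least_squares(lambda v:proj('top',[v[0],v[1],.06])[0]-(168,220),[.5,.2]).x
print('stamp',s, s-p[:2])
E
```

```text
tcp [186. 433.]
0.02 0.066 [189. 407.]
0.02 0.03 [192. 441.]
-0.02 0.066 [228. 427.]
-0.02 0.03 [230. 461.]
stamp [0.47623252 0.24728016] [-0.12733734  0.11380642]
```

The side view shows the fingertips at crop (186,433), just behind the tab's rear face (upper edge about (189,407)–(228,427)). This matches the computed geometry. I'll straighten the tool and go down.

send_rows:
  motion: "-0.4 0.2 0 -0.7 1 0.8 1;0 0 -1.4 0 0 0 1;0 0 -1.2 0 0 0 1;0 0 0 0 0 0 1"

```text
t: 3.22
eef_pos: [0.4406, 0.0891, 0.053]
tool_rot: [0.003, -0.138, 0.99, 0.001]
contact_force: [-0.1, -0.4, 0.6]
gripper_width: -0.001
```

```bash
python3 -c "from h import *;where()"
```

```text
t 3.2167 press xy mm [-168.9    1.5] world [0.4406 0.0891 0.053 ] jaw yaw-press 90.1 zaxis [ 0.0066  0.0029 -1.    ] F [-0.1  -0.4   0.58] g -0.0
```

send_rows:
  motion: "0 -0.1 -0.7 0 0 0 1;0 0 0 0 0 0 1;0.58 0.16 0 0 0 0 1;0.58 0.16 0 0 0 0 1;0.58 0.16 0 0 0 0 1;0.58 0.16 0 0 0 0 1;0.58 0.16 0 0 0 0 1;0.58 0.16 0 0 0 0 1;0.58 0.16 0 0 0 0 1;0.58 0.16 0 0 0 0 1;0.58 0.16 0 0 0 0 1;0.58 0.16 0 0 0 0 1"

```text
t: 4.22
eef_pos: [0.5045, 0.1064, 0.0507]
tool_rot: [0.004, -0.138, 0.99, 0.001]
contact_force: [-3.6, -1.6, 2.2]
gripper_width: 0.002
```

```bash
python3 -c "from h import *;where()"
```

```text
t 4.2167 press xy mm [-102.7    0.8] world [0.5045 0.1064 0.0507] jaw yaw-press 90.16 zaxis [ 0.0066  0.0038 -1.    ] F [-3.57 -1.58  2.15] g 0.0
```

Contact at about 4 N and the sled is moving. I'll push on more slowly over the last 32 mm.

send_rows:
  motion: "0.38 0.1 0 0 0 0 1;0.38 0.1 0 0 0 0 1;0.38 0.1 0 0 0 0 1;0.38 0.1 0 0 0 0 1;0.38 0.1 0 0 0 0 1;0.38 0.1 0 0 0 0 1"

```text
t: 4.72
eef_pos: [0.5297, 0.113, 0.0506]
tool_rot: [0.003, -0.138, 0.99, 0.001]
contact_force: [-3.0, -0.4, 2.5]
gripper_width: 0.0
```

```bash
python3 - <<'E'
from h import *;where()
from station import *
im=read_camera('side');cv2.imwrite('pics/side2.png',cv2.resize(im[80:230,160:310,::-1],None,fx=4,fy=4,interpolation=cv2.INTER_CUBIC))
E
```

```text
t 4.7167 press xy mm [-76.7   0.3] world [0.5297 0.113  0.0506] jaw yaw-press 90.16 zaxis [ 0.0057  0.0035 -1.    ] F [-2.99 -0.37  2.48] g 0.0
```

View pics/side2.png

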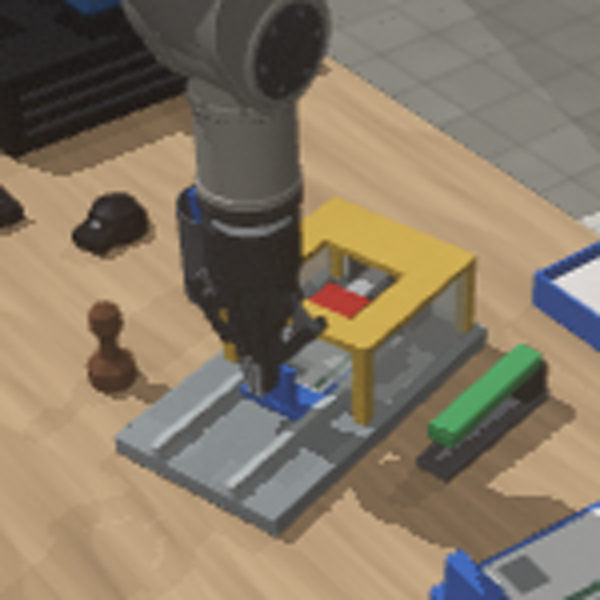

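The picture shows the fingers behind the tab at about (260,380), with the knuckles and body clear of the guard. A few millimetres are left, so I'll push in small steps until the force rises.

send_rows:
  motion: "0.24 0.07 0 0 0 0 1;0.24 0.07 0 0 0 0 1;0.24 0.07 0 0 0 0 1"

```text
t: 5.02
eef_pos: [0.535, 0.1146, 0.0499]
tool_rot: [-0.0, -0.138, 0.99, 0.001]
contact_force: [-12.8, -3.2, 9.5]
gripper_width: -0.002
```

```bash
python3 -c "from h import *;where()"
```

```text
t 5.0167 press xy mm [-71.1   0.4] world [0.535  0.1146 0.0499] jaw yaw-press 90.16 zaxis [-4.e-04  2.e-03 -1.e+00] F [-12.82  -3.24   9.48] g -0.0
```

send_rows:
  motion: "0.2 0.05 0 0 0 0 1;0.2 0.05 0 0 0 0 1;0 0 0 0 0 0 1"

```text
t: 5.27
eef_pos: [0.5347, 0.1144, 0.049]
tool_rot: [-0.005, -0.138, 0.99, 0.001]
contact_force: [-0.3, -0.0, 0.8]
gripper_width: 0.004
```

```bash
python3 -c "from h import *;where()"
```

```text
t 5.2667 press xy mm [-71.4   0.3] world [0.5347 0.1144 0.049 ] jaw yaw-press 90.15 zaxis [-1.000e-02 -1.000e-04 -9.999e-01] F [-0.27 -0.01  0.84] g 0.0
```

The sled won't go further (TCP at press x -71, as expected for home). I'll back off, rise and check.

send_rows:
  motion: "-1.5 -0.4 0 0 -0.6 0 1;-1.5 -0.4 0 0 0 0 1;-1 -0.3 0.5 0 0 0 1;0 0 3.5 0 0 0 1;0 0 3.5 0 0 0 1;0 0 3.5 0 0 0 1;0 0 0 0 0 0 1"

```text
t: 5.85
eef_pos: [0.497, 0.1039, 0.164]
tool_rot: [0.005, -0.138, 0.99, 0.0]
contact_force: [1.5, 0.5, -0.5]
gripper_width: 0.004
```

```bash
python3 - <<'E'
from h import *;where()
from station import *
im=read_camera('side');cv2.imwrite('pics/side3.png',cv2.resize(im[120:220,180:300,::-1],None,fx=6,fy=6,interpolation=cv2.INTER_CUBIC))
im=read_camera('top');cv2.imwrite('pics/top3.png',cv2.resize(im[130:240,160:260,::-1],None,fx=5.4,fy=5.4,interpolation=cv2.INTER_CUBIC))
p=np.load('p.npy')
for y in(.02,-.02):
 for z in(.066,.03): print(((proj('side',press(p,[-.06,y,z]))[0]-(180,120))*6+2.5).round())
E
```

```text
t 5.85 press xy mm [-110.6    0.5] world [0.497  0.1039 0.164 ] jaw yaw-press 90.15 zaxis [ 0.0089  0.0013 -1.    ] F [ 1.51  0.47 -0.45] g 0.0
[261. 293.]
[264. 343.]
[319. 320.]
[321. 371.]
```

View pics/side3.png

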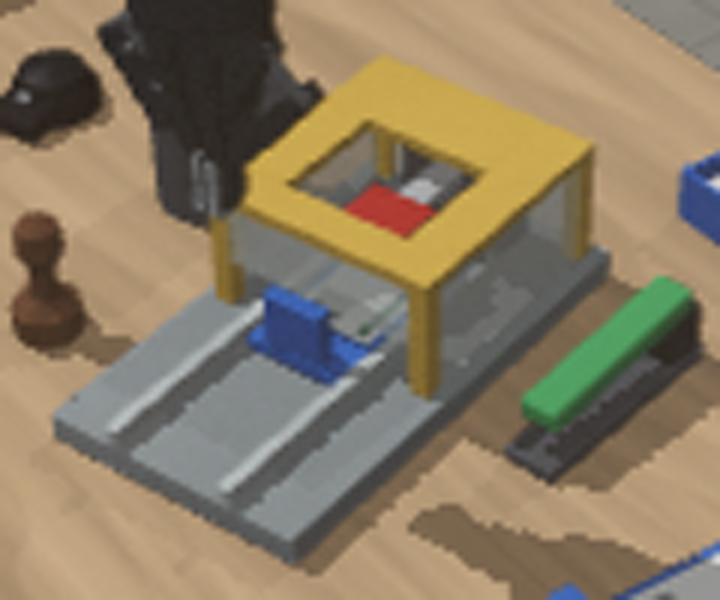

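View pics/top3.png

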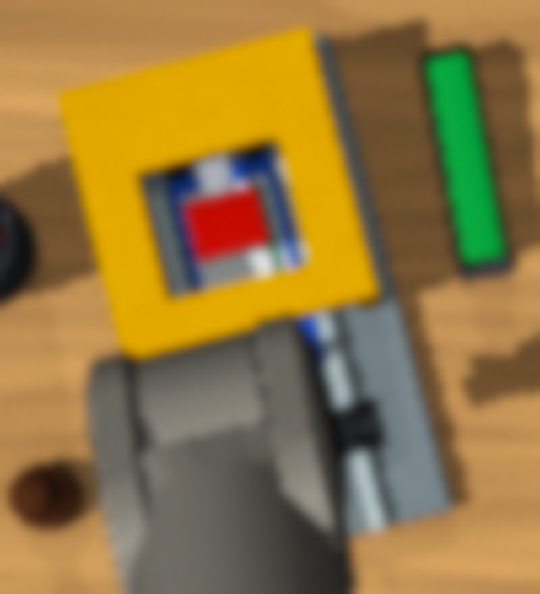

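Side view: the tab's upper edge is at (265,287)–(328,322), against a home prediction of (261,293)–(319,320), so the sled is home. The lever's red pad is still up. I'll go over the window now.

send_rows:
  motion: "3.3 0.92 0 0 0.4 0 1;3.3 0.92 0 0 0 0 1;3.3 0.92 0 0 0 0 1;3.3 0.92 0 0 0 0 1;0 0 0 0 0 0 1;0 0 0 0 0 0 1"

```text
t: 6.45
eef_pos: [0.6258, 0.1404, 0.1513]
tool_rot: [-0.008, -0.139, 0.99, -0.001]
contact_force: [-0.1, 0.6, -0.8]
gripper_width: -0.002
```

```bash
python3 -c "from h import *;where()"
```

```text
t 6.45 press xy mm [23.2  0.7] world [0.6258 0.1404 0.1513] jaw yaw-press 90.22 zaxis [-0.0151 -0.0031 -0.9999] F [-0.12  0.58 -0.82] g -0.0
```

send_rows:
  motion: "0.6 0.1 0 0.2 -0.9 0 1;0 0 0 0 0 0 1;0 0 -2.5 0 0 0 1;0 0 0 0 0 0 1;0 0 0 0 0 0 1"

```text
t: 6.87
eef_pos: [0.629, 0.1403, 0.1233]
tool_rot: [-0.001, -0.139, 0.99, -0.0]
contact_force: [-0.0, -0.2, 0.9]
gripper_width: 0.002
```

```bash
python3 - <<'E'
from h import *;where()
from station import *
im=read_camera('side');cv2.imwrite('pics/side4.png',cv2.resize(im[80:230,160:310,::-1],None,fx=4,fy=4,interpolation=cv2.INTER_CUBIC))
E
```

```text
t 6.8667 press xy mm [26.3 -0.3] world [0.629  0.1403 0.1233] jaw yaw-press 90.19 zaxis [-1.9e-03 -6.0e-04 -1.0e+00] F [-0.03 -0.22  0.9 ] g 0.0
```

View pics/side4.png

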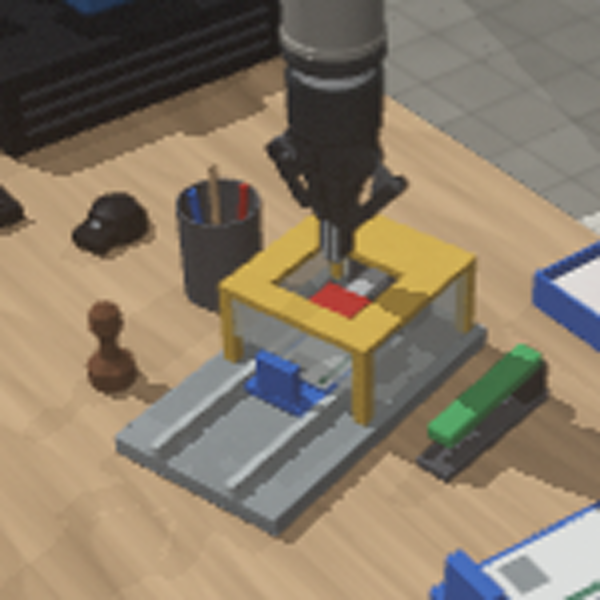

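```bash
python3 - <<'E'
from h import *
p=np.load('p.npy')
for y in(.0425,-.0425,.055,-.055):
  print(y,[(h,((proj('side',press(p,[.0263,y,.1233+h]))[0]-(160,80))*4+1.5).round().tolist()) for h in(.04,.05,.06,.07,.08)])
E
python3 -c "
import cv2;a=cv2.imread('pics/side4.png')[100:320,220:440];cv2.imwrite('pics/side4z.png',cv2.resize(a,None,fx=2.7,fy=2.7,interpolation=cv2.INTER_CUBIC))"
```

```text
0.0425 [(0.04, [294.0, 198.0]), (0.05, [294.0, 188.0]), (0.06, [293.0, 177.0]), (0.07, [293.0, 167.0]), (0.08, [292.0, 156.0])]
-0.0425 [(0.04, [378.0, 234.0]), (0.05, [378.0, 223.0]), (0.06, [378.0, 213.0]), (0.07, [378.0, 202.0]), (0.08, [378.0, 191.0])]
0.055 [(0.04, [282.0, 193.0]), (0.05, [281.0, 183.0]), (0.06, [281.0, 172.0]), (0.07, [281.0, 162.0]), (0.08, [280.0, 151.0])]
-0.055 [(0.04, [391.0, 239.0]), (0.05, [391.0, 229.0]), (0.06, [391.0, 218.0]), (0.07, [391.0, 208.0]), (0.08, [391.0, 197.0])]
```

View pics/side4z.png

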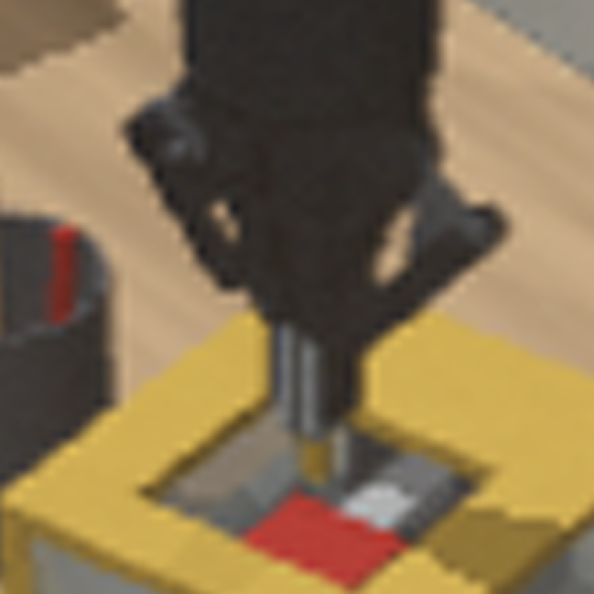

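Close-up: the fingertips hang centred over the red pad (crop ≈(320,440), pad (325,540)). The knuckles sit about 65 mm above the tips, so they stay clear of the guard top at full press. Descending.

send_rows:
  motion: "0.35 0.1 0 0 0 0 1;0 0 -2 0 0 0 1;0 0 -1.5 0 0 0 1;0 0 0 0 0 0 1;0 0 0 0 0 0 1"

```text
t: 7.33
eef_pos: [0.6344, 0.1419, 0.0931]
tool_rot: [0.002, -0.139, 0.99, 0.001]
contact_force: [0.5, 0.6, 0.1]
gripper_width: 0.0
```

```bash
python3 -c "from h import *;where()"
```

```text
t 7.3333 press xy mm [32.  -0.3] world [0.6344 0.1419 0.0931] jaw yaw-press 90.18 zaxis [ 0.0038  0.0018 -1.    ] F [0.45 0.63 0.09] g 0.0
```

send_rows:
  motion: "-0.1 0 -1.3 0 0 0 1;0 0 -0.8 0 0 0 1;0 0 -0.6 0 0 0 1;0 0 -0.5 0 0 0 1"

```text
t: 7.67
eef_pos: [0.6361, 0.1425, 0.0639]
tool_rot: [0.005, -0.138, 0.99, 0.001]
contact_force: [-2.4, -0.5, 7.2]
gripper_width: -0.003
```

```bash
python3 -c "from h import *;where()"
```

```text
t 7.6667 press xy mm [33.8 -0.1] world [0.6361 0.1425 0.0639] jaw yaw-press 90.16 zaxis [ 0.0103  0.0041 -0.9999] F [-2.36 -0.49  7.17] g -0.0
```

send_rows:
  motion: "-0.1 0 -0.5 0 0.3 0 1;-0.1 0 -0.5 0 0.3 0 1;0 0 -0.3 0 0 0 1;0 0 -0.2 0 0 0 1"

```text
t: 8.0
eef_pos: [0.6369, 0.1427, 0.0579]
tool_rot: [0.002, -0.138, 0.99, 0.003]
contact_force: [-9.8, -1.8, 17.9]
gripper_width: -0.001
```

```bash
python3 -c "from h import *;where()"
```

```text
t 8.0 press xy mm [34.6 -0.1] world [0.6369 0.1427 0.0579] jaw yaw-press 90.08 zaxis [ 0.0034  0.0074 -1.    ] F [-9.81 -1.76 17.85] g -0.0
```

17.9 N up at z=0.058 is well above the 9 N needed, and it agrees with the stop: the fingers' far edge has a shorter lever arm. I'll hold with a steady downward command.

send_rows:
  motion: "-0.1 0 -0.2 0 0 0 1;-0.1 0 -0.2 0 0 0 1;0 0 -0.2 0 0 0 1;0 0 -0.2 0 0 0 1;0 0 -0.2 0 0 0 1;0 0 -0.2 0 0 0 1"

```text
t: 8.5
eef_pos: [0.6369, 0.1427, 0.0578]
tool_rot: [0.004, -0.137, 0.991, 0.005]
contact_force: [-7.1, -1.6, 18.7]
gripper_width: -0.0
```

```bash
python3 - <<'E'
from h import *;where()
from station import *
im=read_camera('side');cv2.imwrite('pics/side5.png',cv2.resize(im[120:220,180:300,::-1],None,fx=6,fy=6,interpolation=cv2.INTER_CUBIC))
E
```

```text
t 8.5 press xy mm [34.6 -0.2] world [0.6369 0.1427 0.0578] jaw yaw-press 89.98 zaxis [ 0.0074  0.0118 -0.9999] F [-7.12 -1.63 18.68] g -0.0
```

View pics/side5.png

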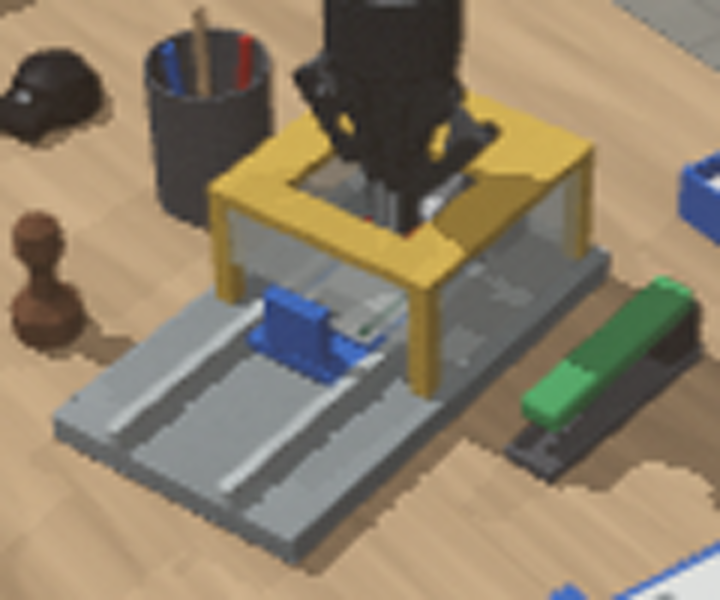

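The picture shows the fingers inside the window, clear of its edges, and the sled still home. z isn't changing at 18 N, so the lever is at its stop. I'll hold a bit harder for over a second.

send_rows:
  motion: "0 0 -0.3 -0.4 0.2 0 1;0 0 -0.3 -0.4 0.2 0 1;0 0 -0.3 0 0 0 1;0 0 -0.3 0 0 0 1;0 0 -0.3 0 0 0 1;0 0 -0.3 0 0 0 1;0 0 -0.3 0 0 0 1;0 0 -0.3 0 0 0 1;0 0 -0.3 0 0 0 1;0 0 -0.3 0 0 0 1;0 0 -0.3 0 0 0 1;0 0 -0.3 0 0 0 1;0 0 -0.3 0 0 0 1;0 0 -0.3 0 0 0 1;0 0 -0.3 0 0 0 1"

```text
t: 9.8
eef_pos: [0.637, 0.1428, 0.0576]
tool_rot: [-0.0, -0.134, 0.991, 0.006]
contact_force: [-10.5, -2.1, 26.6]
gripper_width: -0.003
```

```bash
python3 -c "from h import *;where()"
```

```text
t 9.8 press xy mm [34.7 -0.1] world [0.637  0.1428 0.0576] jaw yaw-press 89.67 zaxis [-0.0018  0.0113 -0.9999] F [-10.55  -2.14  26.55] g -0.0
```

Held over a second at the stop with 26 N and no further travel. Now lift straight out.

send_rows:
  motion: "0 0 0.6 0 0 0 1;-0.1 0 0.8 0 0 0 1;-0.1 0 1 -0.6 0 0 1;0 0 1.5 0 0 0 1;0 0 2 0 0 0 1;0 0 3 0 0 0 1;0 0 3.5 0 0 0 1;0 0 3.5 0 0 0 1;0 0 0 0 0 0 1"

```text
t: 10.55
eef_pos: [0.6327, 0.1427, 0.2236]
tool_rot: [-0.003, -0.134, 0.991, -0.001]
contact_force: [1.7, -0.1, -0.2]
gripper_width: -0.004
```

send_rows:
  motion: "-3.5 -1 0 0 0 0 1;-3.5 -1 0 0 0 0 1;-3.5 -1 0 0 0 0 1;-3.5 -1 0 0 0 0 1;-2 -0.5 0 0 0 0 1;0 0 0 0 0 0 1;0 0 0 0 0 0 1;0 0 0 0 0 0 1;0 0 0 0 0 0 1"

```text
t: 11.3
eef_pos: [0.4686, 0.0979, 0.2242]
tool_rot: [0.001, -0.135, 0.991, -0.002]
contact_force: [-0.7, -0.5, -0.4]
gripper_width: -0.001
```

```bash
python3 - <<'E'
from h import *;where()
from station import *
im=read_camera('side');cv2.imwrite('pics/side6.png',cv2.resize(im[120:220,180:300,::-1],None,fx=6,fy=6,interpolation=cv2.INTER_CUBIC))
E
```

```text
t 11.3 press xy mm [-139.6    2.4] world [0.4686 0.0979 0.2242] jaw yaw-press 89.8 zaxis [ 0.002  -0.0047 -1.    ] F [-0.67 -0.53 -0.43] g -0.0
```

View pics/side6.png

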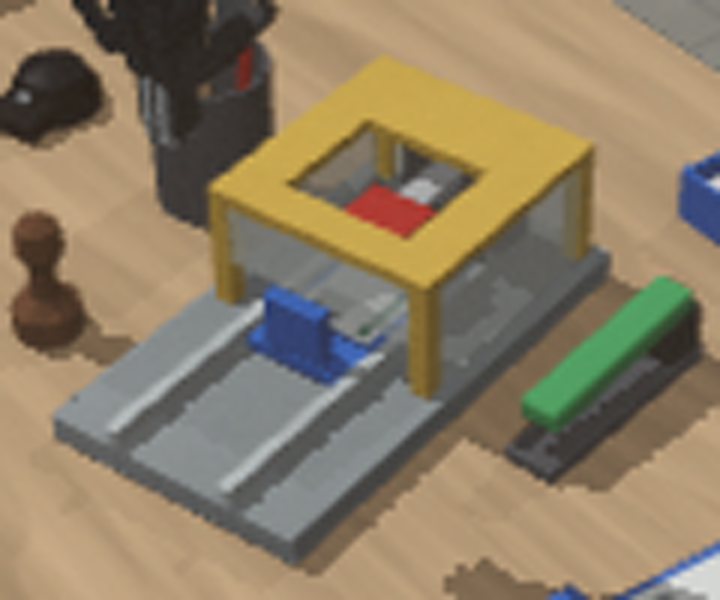

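The red pad is back up (390,210), looking the same as before the press. The tab is unchanged at (295,330), the stamp, stapler and cup haven't moved, and the arm is clear. Handing in.

```bash
python3 -c "
from station import *
print(hand_in())"
```

```text
the job is handed in; nothing more can be done
None
```

The sled is home, the lever was pressed and held, and I handed the job in at about 11.3 s of the 51 s allowed. The station gave no verdict.

- **Sled:** I picked the one in the press channel, about half the area of the two look-alikes. I pushed it by its tab with closed fingertips until it stopped. The push force rose to about 13 N at tool position press x -71 mm, where I expected home, and two more small pushes did not move it. In the side view the tab's upper edge then sat about 4 to 9 enlarged pixels (1 to 1.5 camera pixels) from where it should be at home.
- **Lever:** I went in through the window and pressed until the fingers stopped moving. I held there for about 1.8 s with 18 to 27 N upward on the tool. I judged the lever fully down from the height and force, because the fingers hid the pad and the lever angle is not reported. The tool read about 2 mm lower than my estimate for the stop, which is within the calibration error.
- **Last checks:** The final side picture shows the pad back up, the tab where the push left it, and the stamp, stapler and pen cup unmoved. I did not check the phone, card box or mouse closely, but the arm never went near them. The tool was clear of everything, with under 1 N on it, and I saw no sign of touching the guard.

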